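# Charge the contact brush and dab the contact

## Robot

A 6-joint arm with a two-finger parallel gripper is mounted at the origin on the work surface. World frame = base frame: x ahead of the robot, y to its left, z up, the work surface at z = 0. Lengths are in mm, angles in rad, forces in N, time in s.
With the tool pointing down it reaches from about 350 to 925 mm from the base axis. Payload 6.4 kg.
Tool frame: the origin (TCP) lies on the front face of the gripper's body, between the roots of the fingers; the fingertips stand 97 mm ahead of it and the grasp point (between the pads) lies 78 mm ahead of it (nose_length is the distance from the TCP to the fingertips, in mm); x points along the fingers, y is the direction in which the jaws open and shut, and the axes are right-handed (so a half turn about x gives the same grasp; the last joint's range is limited). The gripper opens to 94 mm and grips with 3 to 60 N. Pads are 16 mm wide; open, the fingers measure 119 mm over their backs; the gripper's body (75 mm by 177 mm) begins 78 mm behind the grasp point.
Start: joints at [1.107, 0.245, 1.558, -0, 1.339, -0.174], TCP at [185.742, 622.908, 302.655] pointing down, gripper open.
Joint ranges: [-3.13, 3.13], [-1.02, 2.26], [0.13, 2.54], [-0.95, 4.09], [0.21, 2.88], [-2.74, 2.74]. Speed limits (rad/s): [2.57, 2.57, 3.14, 3.14, 3.14, 3.14].

## Interface

Orientations are given as a rotation vector (axis times angle).
In Python, from rig import get_obs, snapshot, camera_params, close_job, nose_length gives the robot as it stands.
- The arm moves only by the tool jog_arm, never from a script. Its argument "plan" is a list of rows, each a list of 7 numbers: the finger opening in mm, from 0 to 94, then the shift along the tool's x, y, z in mm, then the turn, a rotation vector about the tool's x, y, z in degrees. A call has 1 to 10 rows; each row is the pose to reach, as a shift and turn from the pose commanded when the call began, along the tool's axes at that moment; what a row does not reach only later rows make up. A row lasts 1/10 s, in which the tool goes at most 50 mm and 8.59 degrees, less where a joint would pass 70% of its speed; a pose out of reach is approached as far as the arm can. A call with a gripper value outside its range is refused whole. The fingers move at their own pace and stop on an object; "newtons" is the grip in N (left out, the last holds). Time passes only in rows, so rows that repeat a pose let the fingers close. It gives the time, the measured TCP pose, the force and the opening at its end, in the units of the state.
- get_obs(): the state, without advancing time (a new reading comes with each control period).
- snapshot(name): name is "side" or "top" or "wrist"; returns the picture (400x640x3 uint8, red, green, blue); there is no depth.
- camera_params(name): a dict with "K" (3x3 intrinsics, pixels), "T" (4x4, takes a point from camera to world coordinates). Camera axes: x right, y up, looking along -z (the intrinsics and any distortion apply to the point x, -y, -z); pixel columns grow to the right and rows downward; lengths in mm; the calibration is good to about 2 mm. The wrist camera is an equidistant fisheye: a pixel r from the principal point sees the ray r / f radians off the axis. A picture is of the moment at which its call begins: read the wrist's pose just before it. camera_params takes no time and is no camera call; for the wrist camera it gives the pose at the moment of the call.
- close_job(): hands the job in, once; it reports no verdict.
The state is a dict: "t": time; "joint_pos": joint angles; "joint_vel": joint speeds; "joint_torque": joint torques, N m; "tool_pos": TCP position; "orientation": TCP orientation; "wrist_force": force on the tool from outside, world axes, zero at the start; "ft_torque": the same for the moment, N m; "width": finger opening in mm.
Only numpy, scipy, OpenCV 4.12 (cv2) and the standard library are available. Lean on these libraries where they do the work, as an engineer would, in place of code of your own. Each camera call takes 0.05 s, during which the arm holds its last target.

## Task

Take the brush from its stand, dip its bristle tip into the open pump cup and with it push the sprung dish inside about half-way down for a moment, then lift the brush clear. Next press the tip briefly and gently onto the sprung contact plate of the opened module so that the plate gives a little, and put the brush back in its stand as you found it. Push neither dish nor plate down to its stop, and leave the meter, the spool and the screwdriver alone.

Things in the scene. Friction and masses are not known exactly. Their poses are not given: they have to be found in the camera images.
- brush: Straight brush, 200 mm: wooden handle 16 wide (own y), 14 thick, with a 34 mm guard bar 54 to 62 mm from the bristle end; then round steel ferrule, stiff black bristles 16 across. About 90 g. Rests 30 degrees to level, bristles low. Origin on the centre line 105 mm from the bristle end, a good grip place; bristle end lies along own (-0.866, 0, -0.5). In the stand own z is up, y level.
- brush_tip (a point): The very end of the bristle head, on the centre line, 105 mm from the brush's origin.
- stand: Brush stand fixed to the bench: base 190 x 80 x 10 mm, low fork at own x -52 mm, high fork at +70 mm (prong tops 96 and 167 mm high). Slots 24 mm wide, open upwards, uprights 40 mm wide. The brush lies in both, its guard bar against the +x side of the low fork. Origin on the bench below the brush's origin; x along the stand to the high fork, z up; brush in place has the same axes.
- cup: Open round steel pump cup fixed to the bench: 108 mm outside, 100 mm inside, 75 mm high, foot flange 128 mm. Inside is a flat sprung aluminium dish, 90 mm across; its level is set differently each time and is not measured: it rests 10 to 28 mm below the rim. Origin: centre of its foot on the bench, z up.
- cup_rim (a point): Centre of the cup's mouth, at rim height (75 mm above the bench).
- dish (a joint): How far the sprung dish in the cup is pressed down, in m: 0 at rest, 0.018 at its stop. It takes about 1.5 N to start and 0.3 N more per mm (about 4 N half-way), and springs back.
- module: Opened instrument module fixed to the bench: aluminium tray 160 (x) x 130 (y) x 50 mm high with circuit parts, grey front panel with knobs 62 mm high at its -x end. In its middle a square brass contact plate, 50 x 50 mm, sprung, stands 15 mm above the tray's walls. Origin: centre of the tray's underside on the bench, z up.
- contact_mid (a point): Centre of the upper face of the brass contact plate at rest, 65 mm above the bench (it stays at the rest height when the plate is pressed).
- contact (a joint): How far the brass plate is pressed down, in m: 0 at rest, 0.009 at its stop. It takes about 1 N to start and 0.5 N more per mm, and springs back.
- meter: Bystander: grey hand-held meter, 150 x 75 x 34 mm, lying flat. Origin at the centre of its underside.
- spool: Bystander: grey flanged spool, 60 mm across, 50 mm high, standing. Origin at the centre of its underside.
- driver: Bystander: black-handled screwdriver, 170 mm, lying flat. Origin under its middle.
- home (a point): Point fixed to the stand where the brush's origin lies when the brush is in place, 105 mm above the bench.
There are look-alikes about, which are no part of the job. What is meant by the brush is not blue, and is the larger of those in its own colour.

How it is judged:
By the outcome, as a careful person would: the job done as asked, in the order asked, and still so for the second after the job is handed in, with the robot touching nothing.
It also fails if it takes over 61 s, if anything falls off the work surface, if the arm or the gripper's body presses on something with over 40 N, if the wrist force passes 120 N, or if a joint passes its speed limit or range.

## Working session

There is one attempt and no reset: what is moved stays moved. The work goes in short steps, Python scripts to look and compute and a tool call to move; the robot and the scene stay as the last step left them, time stands still between calls to the robot, and variables do not carry over. Pictures are saved under pics/ and viewed, and the job is handed in when it is done.

Besides the shell and the picture viewer there is one more tool, called as name([rows], argument=value, ...), one row to a line, values as JSON. jog_arm: Moves the arm, as the interface text tells. Its arguments: {"type":"object","properties":{"plan":{"type":"array","items":{"type":"array","items":{"type":"number"}}},"newtons":{"type":"number"}},"required":["plan"]}

```bash
ls; mkdir -p pics
python3 - <<'E'
from rig import *
import cv2
o=get_obs(); print(o)
for n in ("side","top","wrist"):
    p=camera_params(n); print(n,p)
    cv2.imwrite(f"pics/{n}0.png",cv2.cvtColor(snapshot(n),cv2.COLOR_RGB2BGR))
E
```

```text
pics
{'t': 0.0, 'joint_pos': array([ 1.10691178e+00,  2.45820518e-01,  1.55895742e+00, -1.66029625e-05,
        1.33869182e+00, -1.74101325e-01]), 'joint_vel': array([-0.00017892, -0.00025076,  0.00020848, -0.00121416,  0.00187392,
        0.00056353]), 'joint_torque': array([ 1.77537571e-03, -4.15828800e+01, -3.14606595e+01,  6.86027831e-02,
        3.32063937e-02, -1.18655689e-04]), 'tool_pos': array([185.55067956, 622.53704809, 301.57148543]), 'orientation': array([ 0.2260581 ,  1.55937659, -0.22887415]), 'wrist_force': array([-0.360617  ,  0.54108697,  0.02452658]), 'ft_torque': array([ 0.02176604, -0.06409599, -0.02292311]), 'width': 94.09559114900276}
side {'K': array([[391.09427542,   0.        , 316.72301115],
       [  0.        , 391.09427542, 195.72049817],
       [  0.        ,   0.        ,   1.        ]]), 'T': array([[ 9.79062351e-01,  1.60934717e-01, -1.24647221e-01,
         4.05251076e+02],
       [-2.03557441e-01,  7.77437913e-01, -5.95108947e-01,
        -7.33827513e+02],
       [ 1.13178510e-03,  6.08021634e-01,  7.93919650e-01,
         9.57636485e+02],
       [
[... 404 characters left out ...]
80193363e+01],
       [-8.74044999e-03,  1.88997217e-01,  9.81938723e-01,
         1.22178117e+03],
       [ 0.00000000e+00,  0.00000000e+00,  0.00000000e+00,
         1.00000000e+00]])}
wrist {'K': array([[309.70691629,   0.        , 319.05224139],
       [  0.        , 309.70691629, 197.00879287],
       [  0.        ,   0.        ,   1.        ]]), 'T': array([[ 2.85482530e-01, -9.33169300e-01, -2.18391354e-01,
         1.23072236e+02],
       [ 9.58382853e-01,  2.77632361e-01,  6.65024757e-02,
         6.40353923e+02],
       [-1.42556140e-03, -2.28287824e-01,  9.73592644e-01,
         3.82822334e+02],
       [ 0.00000000e+00,  0.00000000e+00,  0.00000000e+00,
         1.00000000e+00]])}
```

View pics/side0.png

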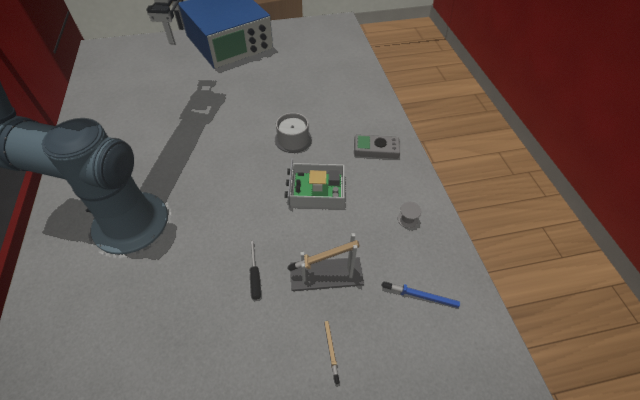

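View pics/top0.png

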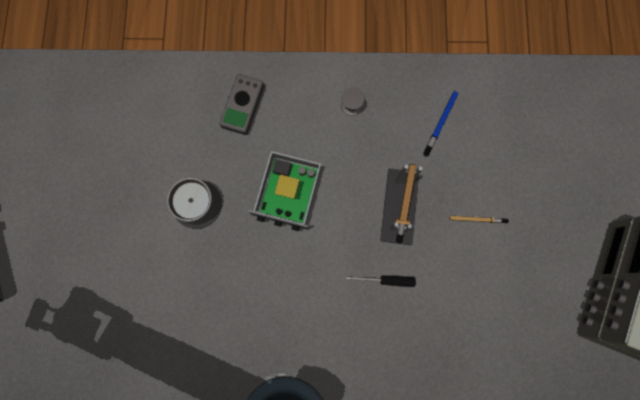

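View pics/wrist0.png

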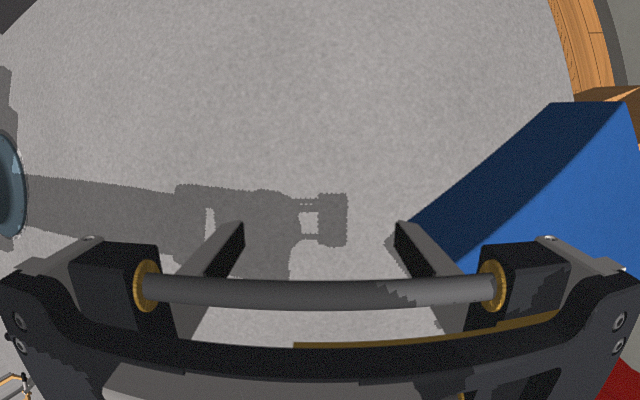

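The brush lies in the stand: top view about (407,200), side view about (325,258). The smaller wooden one and the blue one lie loose on the bench. The cup is at top (191,200) and the module at (288,188). I'll zoom in to measure.

```bash
cat > h.py <<'E'
import numpy as np, cv2
from rig import *
def ray(n,u,v,p=None):
    p=p or camera_params(n); K=p["K"];T=p["T"]
    x=(u-K[0,2])/K[0,0]; y=(v-K[1,2])/K[1,1]
    if n=="wrist":
        r=np.hypot(x,y); s=np.sin(r)/max(r,1e-9); d=np.array([x*s,-y*s,-np.cos(r)])
    else: d=np.array([x,-y,-1.])
    return T[:3,3],T[:3,:3]@d
def onz(n,u,v,z,p=None):
    o,d=ray(n,u,v,p); return (o+d*(z-o[2])/d[2])
def proj(n,P,p=None):
    p=p or camera_params(n);K=p["K"];T=p["T"]
    c=T[:3,:3].T@(np.asarray(P)-T[:3,3]); x,y,z=c[0],-c[1],-c[2]
    if n=="wrist":
        r=np.hypot(x,y);th=np.arctan2(r,z);x,y=x/r*th,y/r*th
    else: x,y=x/z,y/z
    return np.array([x*K[0,0]+K[0,2],y*K[1,1]+K[1,2]])
def tri(a,b):
    o1,d1=a;o2,d2=b
    A=np.stack([d1,-d2],1);s=np.linalg.lstsq(A,o2-o1,rcond=None)[0]
    p,q=o1+s[0]*d1,o2+s[1]*d2
    return (p+q)/2,np.linalg.norm(p-q)
E
python3 - <<'E'
import cv2
t=cv2.imread("pics/top0.png");s=cv2.imread("pics/side0.png")
def crop(i,x,y,w,h,f,n): cv2.imwrite(n,cv2.resize(i[y:y+h,x:x+w],None,fx=f,fy=f,interpolation=cv2.INTER_NEAREST))
crop(t,370,150,75,105,5,"pics/t_stand.png")
crop(s,280,225,100,75,8,"pics/s_stand.png")
crop(t,160,145,170,90,4,"pics/t_cm.png")
crop(s,265,105,100,110,5,"pics/s_cm.png")
E
```

```text
(no output)
```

View pics/t_stand.png

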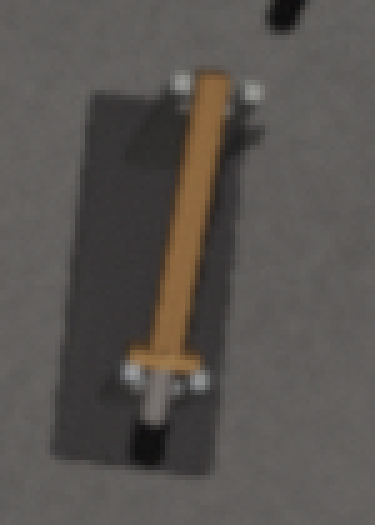

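View pics/s_stand.png

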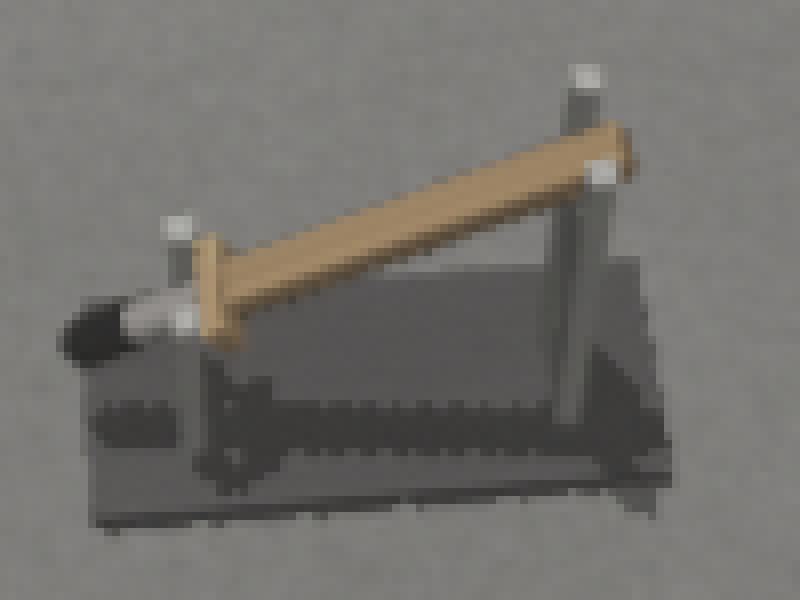

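View pics/t_cm.png

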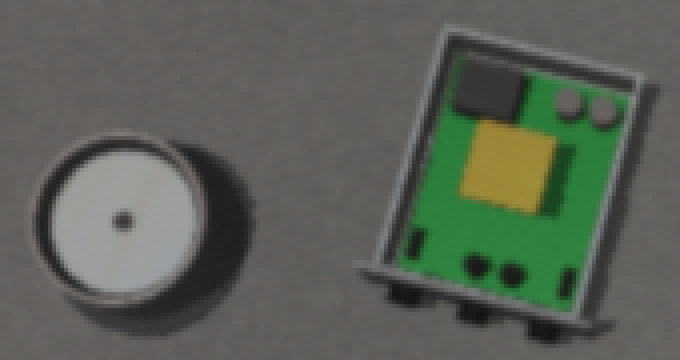

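View pics/s_cm.png

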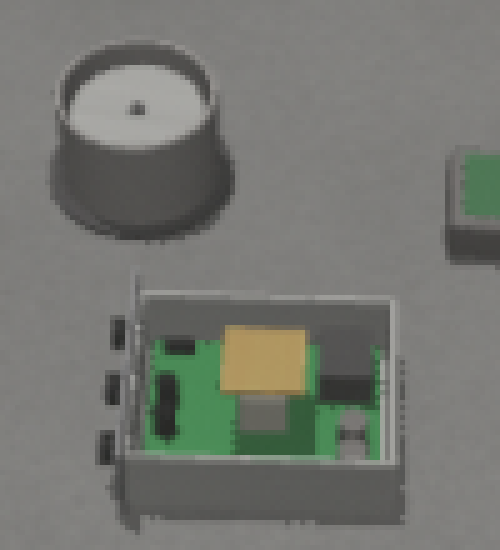

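Run:
```python
from h import *
np.set_printoptions(precision=1,suppress=True)
T=lambda x,y,a,b,f:(a+(x+.5)/f-.5,b+(y+.5)/f-.5)
ts=lambda x,y:T(x,y,370,150,5); ss=lambda x,y:T(x,y,280,225,8)
tc=lambda x,y:T(x,y,160,145,4); sc=lambda x,y:T(x,y,265,105,5)
def both(a,b,name,z=None):
    print(name,*tri(ray("top",*a),ray("side",*b)), "" if z is None else (onz("top",*a,z),onz("side",*b,z)))
both(ts(132,372),ss(179,228),"lowL",96);both(ts(200,380),ss(186,322),"lowR",96)
both(ts(181,82),ss(587,76),"hiL",167);both(ts(253,92),ss(600,172),"hiR",167)
both(tc(123,221),sc(137,107),"hole")
both(tc(509,167),sc(264,359),"plate",65)
for z in(75,):print("rim top",onz("top",*tc(119,219),z))
print("rim side",onz("side",*sc(137,86),75))
for c in((481,122),(556,133),(548,213),(460,195)):print("pc",onz("top",*tc(*c),65))
for c in((223,327),(306,330),(306,392),(221,392)):print("pcs",onz("side",*sc(*c),65))
for c in((93,93),(240,108),(212,474),(52,457)):print("base",onz("top",*ts(*c),10))
both(ts(148,458),ss(75,345),"tip~")
both(ts(210,75),ss(622,140),"end~")
# tray outline in top
for c in((447,27),(644,77)):print("tray",onz("top",*tc(*c),50))
for c in((360,265),(610,326)):print("panel",onz("top",*tc(*c),62))
```

```text
lowL [ 467.  -258.2   98.2] 1.172363582084133 (array([ 466.7, -258.6,   96. ]), array([ 467.7, -256.9,   96. ]))
lowR [ 463.5 -290.1   97.4] 0.7069299405807961 (array([ 463.3, -290.4,   96. ]), array([ 463.9, -289.3,   96. ]))
hiL [ 589.2 -272.   169.4] 0.7609392955375117 (array([ 589.4, -272.4,  167. ]), array([ 590.1, -270.6,  167. ]))
hiR [ 584.7 -304.2  169.4] 0.2901869368456191 (array([ 585.1, -304.7,  167. ]), array([ 585.4, -302.9,  167. ]))
hole [524.  238.9  64.2] 0.7324830993044864 
plate [560.5   3.1  68.3] 2.0918153823075896 (array([560.1,   3.3,  65. ]), array([562.2,   6.1,  65. ]))
rim top [523.  238.3  75. ]
rim side [526.4 247.4  75. ]
pc [588.3  21.4  65. ]
pc [581.9 -25.1  65. ]
pc [531.7 -21.3  65. ]
pc [542.3  32.9  65. ]
pcs [543.1  35.9  65. ]
pcs [591.7  23.4  65. ]
pcs [581.2 -23.9  65. ]
pcs [532.1 -13.7  65. ]
base [ 622.6 -252.8   10. ]
base [ 615.6 -328.5   10. ]
base [ 426.7 -310.1   10. ]
base [ 434.2 -230.    10. ]
tip~ [ 430.2 -270.9   58.7] 0.7181882822183299 
end~ [ 596.4 -287.6  155.6] 1.4449108363989127 
tray [652.9  46.3  50. ]
tray [621.9 -78.5  50. ]
panel [498.6  92.8  62. ]
panel [463.2 -60.4  62. ]
```

```bash
cat >> h.py <<'E'
from scipy.spatial.transform import Rotation as R
YAW=np.deg2rad(-6.4)
def tgt(R_,grasp): return np.asarray(grasp,float)-78*R_[:,0]
def frame(yaw,tilt,s):  # tilt: deg forward from straight down; s=+1/-1 sign of tool y vs left
    f=np.array([np.cos(yaw),np.sin(yaw),0]);t=np.deg2rad(tilt)
    x=np.array([0,0,-1])*np.cos(t)+f*np.sin(t); l=s*np.array([-np.sin(yaw),np.cos(yaw),0])
    return np.stack([x,l,np.cross(x,l)],1)
def delta(p0,rv0,p1,R1):
    R0=R.from_rotvec(rv0).as_matrix()
    return R0.T@(p1-p0), np.rad2deg(R.from_matrix(R0.T@R1).as_rotvec())
E
python3 - <<'E'
from h import *
np.set_printoptions(precision=2,suppress=True)
o=get_obs();print(R.from_rotvec(o['orientation']).as_matrix())
for s in(1,-1):
    R1=frame(YAW,0,s);print(s,delta(o['tool_pos'],o['orientation'],tgt(R1,[517.3,-280.1,205]),R1))
# colour fits top
t=cv2.imread("pics/top0.png");hsv=cv2.cvtColor(t,cv2.COLOR_BGR2HSV)
m=cv2.inRange(hsv,(15,120,100),(32,255,255));m[:, :265]=0;m[:,310:]=0
c=max(cv2.findContours(m,0,2)[0],key=cv2.contourArea);r=cv2.minAreaRect(c);print(r,onz("top",*r[0],65))
m=cv2.inRange(hsv,(0,0,130),(180,60,255));m[:,:160]=0;m[:,220:]=0
c=max(cv2.findContours(m,0,2)[0],key=cv2.contourArea);e=cv2.fitEllipse(cv2.convexHull(c));print(e,onz("top",*e[0],65))
E
```

```text
[[-0.    0.29  0.96]
 [-0.    0.96 -0.29]
 [-1.   -0.   -0.  ]]
1 (array([  19.78, -770.26,  575.83]), array([-10.2 ,  -0.02,   0.08]))
-1 (array([  19.78, -770.26,  575.83]), array([169.8 ,   0.12,   0.03]))
((286.54718017578125, 186.0848846435547), (19.779918670654297, 19.64255714416504), 15.945395469665527) [560.87   4.14  65.  ]
((190.61512756347656, 200.20492553710938), (34.12263488769531, 35.9272346496582), 54.90364074707031) [522.73 238.03  65.  ]
```

jog_arm([
  [94,0,-385,288,-5,0,0],
  [94,0,-385,288,-5,0,0],
  [94,0,-385,288,-5,0,0],
  [94,0,-385,288,-5,0,0],
  [94,0,-385,288,-5,0,0],
  [94,0,-385,288,-5,0,0],
  [94,0,-385,288,-5,0,0],
  [94,0,-385,288,-5,0,0],
  [94,0,-385,288,-5,0,0],
  [94,0,-385,288,-5,0,0],
], newtons=40)

```text
t: 1.15
tool_pos: [352.1, 169.2, 302.6]
orientation: [0.161, 1.564, -0.161]
wrist_force: [0.1, 0.7, 0.7]
width: 93.7
```

Run:
```python
from h import *
np.set_printoptions(precision=2,suppress=True)
o=get_obs();print(o['t'],o['joint_pos'],o['tool_pos'],o['orientation'])
R1=frame(YAW,0,1);print(delta(o['tool_pos'],o['orientation'],tgt(R1,[517.3,-280.1,205]),R1))
```

```text
1.15 [ 0.16 -0.42  2.18 -0.    1.38 -1.21] [352.07 169.16 302.64] [ 0.16  1.56 -0.16]
(array([  19.9 , -406.25,  253.15]), array([-5.34,  0.05,  0.01]))
```

jog_arm([
  [94,20,-390,250,-5.3,0,0],
  [94,20,-390,250,-5.3,0,0],
  [94,20,-390,250,-5.3,0,0],
  [94,20,-390,250,-5.3,0,0],
  [94,20,-390,250,-5.3,0,0],
  [94,20,-390,250,-5.3,0,0],
  [94,20,-390,250,-5.3,0,0],
  [94,20,-390,250,-5.3,0,0],
  [94,20,-390,250,-5.3,0,0],
  [94,20,-390,250,-5.3,0,0],
])

```text
t: 2.15
tool_pos: [518.6, -264.5, 281.9]
orientation: [0.089, 1.569, -0.089]
wrist_force: [0.2, 0.3, -1.1]
width: 94.0
```

jog_arm([
  [94,0,0,0,0,0,0],
  [94,0,0,0,0,0,0],
])

```text
t: 2.35
tool_pos: [517.8, -259.5, 282.2]
orientation: [0.087, 1.57, -0.085]
wrist_force: [0.7, -0.3, 0.8]
width: 94.1
```

Run:
```python
from h import *
np.set_printoptions(precision=2,suppress=True)
o=get_obs();print(o['t'],o['joint_pos'],o['tool_pos'],o['orientation'])
R1=frame(YAW,0,1);print(delta(o['tool_pos'],o['orientation'],tgt(R1,[517.3,-280.1,105]),R1))
cv2.imwrite("pics/w1.png",cv2.cvtColor(snapshot("wrist"),cv2.COLOR_RGB2BGR))
print(proj("wrist",[517.3,-280.1,105]))
```

```text
2.35 [-0.66  0.1   1.76  0.    1.28 -2.12] [ 517.78 -259.54  282.25] [ 0.09  1.57 -0.09]
(array([ 99.23, -20.59,   1.87]), array([ 0.12, -0.06, -0.06]))
[295.85 204.16]
```

View pics/w1.png

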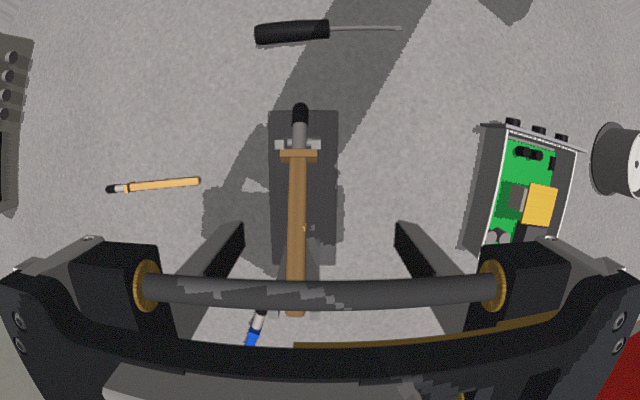

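jog_arm([
  [94,0,-20.6,1.8,0.1,0,0],
  [94,25,-20.6,1.8,0.1,0,0],
  [94,50,-20.6,1.8,0.1,0,0],
  [94,70,-20.6,1.8,0.1,0,0],
  [94,85,-20.6,1.8,0.1,0,0],
  [94,99,-20.6,1.8,0.1,0,0],
  [94,99,-20.6,1.8,0.1,0,0],
  [94,99,-20.6,1.8,0.1,0,0],
])

```text
t: 3.2
tool_pos: [517.9, -281.5, 184.1]
orientation: [0.087, 1.569, -0.088]
wrist_force: [-0.3, 0.5, 0.3]
width: 94.3
```

Run:
```python
from h import *
np.set_printoptions(precision=2,suppress=True)
o=get_obs();print(o['t'],o['joint_pos'],o['tool_pos'],o['orientation'],o['wrist_force'])
R1=frame(YAW,0,1);print(delta(o['tool_pos'],o['orientation'],tgt(R1,[517.3,-280.1,105]),R1))
i=cv2.cvtColor(snapshot("wrist"),cv2.COLOR_RGB2BGR)
cv2.imwrite("pics/w2.png",i)
cv2.imwrite("pics/w2c.png",cv2.resize(i[100:320,200:420],None,fx=2.7,fy=2.7))
print(proj("wrist",[517.3,-280.1,105]))
```

```text
3.2 [-0.69  0.24  1.8  -0.    1.1  -2.15] [ 517.91 -281.45  184.1 ] [ 0.09  1.57 -0.09] [-0.25  0.49  0.29]
(array([ 1.1 ,  1.27, -0.76]), array([0.01, 0.03, 0.02]))
[323.64 242.94]
```

View pics/w2c.png

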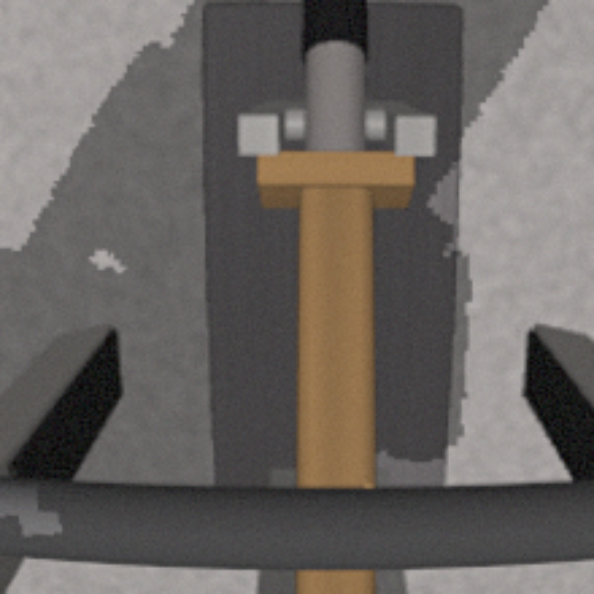

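jog_arm([
  [94,1,2,-0.8,0,0,0],
  [94,1,2,-0.8,0,0,0],
  [40,1,2,-0.8,0,0,0],
  [24,1,2,-0.8,0,0,0],
  [24,1,2,-0.8,0,0,0],
  [24,1,2,-0.8,0,0,0],
  [24,1,2,-0.8,0,0,0],
  [24,1,2,-0.8,0,0,0],
])

```text
t: 4.05
tool_pos: [517.1, -279.3, 182.6]
orientation: [0.088, 1.569, -0.088]
wrist_force: [0.1, -0.7, -0.1]
width: 49.4
```

Run:
```python
from h import *
np.set_printoptions(precision=2,suppress=True)
o=get_obs();print(o['t'],o['tool_pos'],o['orientation'],o['wrist_force'],o['width'])
i=cv2.cvtColor(snapshot("wrist"),cv2.COLOR_RGB2BGR)
cv2.imwrite("pics/w3c.png",cv2.resize(i[100:320,200:420],None,fx=2.7,fy=2.7))
```

```text
4.05 [ 517.11 -279.25  182.59] [ 0.09  1.57 -0.09] [ 0.12 -0.71 -0.06] 49.42853400441418
```

View pics/w3c.png

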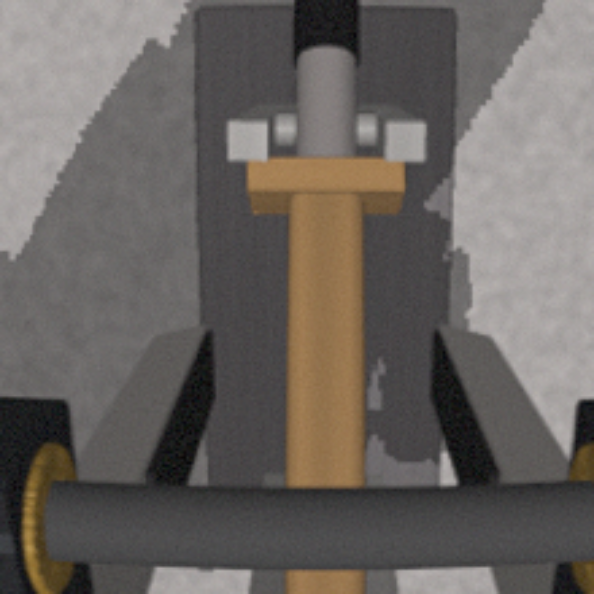

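jog_arm([
  [10,0,0.5,0,0,0,0],
  [10,0,0.5,0,0,0,0],
  [10,0,0.5,0,0,0,0],
  [10,0,0.5,0,0,0,0],
  [10,0,0.5,0,0,0,0],
  [10,0,0.5,0,0,0,0],
  [10,0,0.5,0,0,0,0],
  [10,0,0.5,0,0,0,0],
], newtons=45)

```text
t: 4.9
tool_pos: [517.2, -278.8, 182.7]
orientation: [0.088, 1.569, -0.088]
wrist_force: [0.2, -0.9, -0.6]
width: 15.2
```

Run:
```python
from h import *
np.set_printoptions(precision=3,suppress=True)
o=get_obs();print(o['t'],o['tool_pos'],o['orientation'],o['wrist_force'],o['width'])
i=cv2.cvtColor(snapshot("wrist"),cv2.COLOR_RGB2BGR)
cv2.imwrite("pics/w4.png",i)
cv2.imwrite("pics/w4c.png",cv2.resize(i[100:320,200:420],None,fx=2.7,fy=2.7))
```

```text
4.9 [ 517.174 -278.759  182.657] [ 0.088  1.569 -0.088] [ 0.18  -0.881 -0.643] 15.23167159272583
```

View pics/w4c.png

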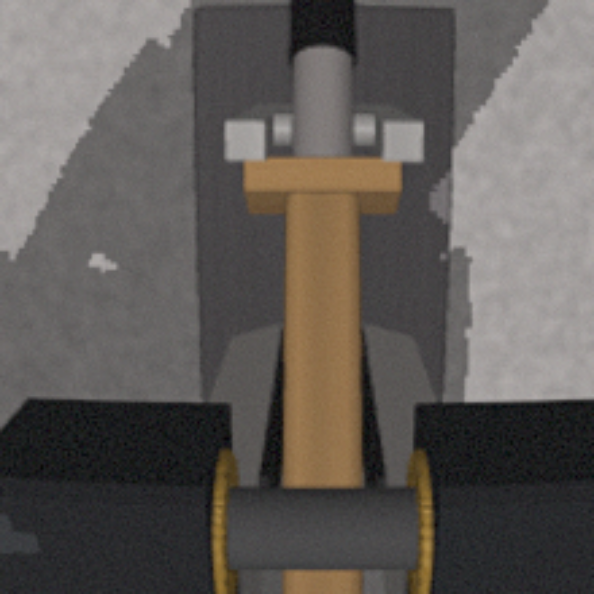

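jog_arm([
  [10,-2,0,1,0,0,0],
  [10,-10,0,1.5,0,0,0],
  [10,-25,0,1.5,0,0,0],
  [10,-50,0,1.5,0,0,0],
  [10,-80,0,1.5,0,0,0],
  [10,-115,0,1.5,0,0,0],
  [10,-150,0,1.5,0,0,0],
  [10,-150,0,1.5,0,0,0],
  [10,-150,0,1.5,0,0,0],
])

```text
t: 5.85
tool_pos: [518.8, -279.0, 334.2]
orientation: [0.087, 1.567, -0.089]
wrist_force: [-1.3, 0.4, -2.1]
width: 15.6
```

Run:
```python
from h import *
np.set_printoptions(precision=3,suppress=True)
o=get_obs();print(o['t'],o['tool_pos'],o['orientation'],o['wrist_force'],o['width'],o['joint_pos'])
i=cv2.cvtColor(snapshot("wrist"),cv2.COLOR_RGB2BGR)
cv2.imwrite("pics/w5.png",i)
# target: over cup, tip 110 above bench-> well clear
for yaw in (10,24):
  for tilt in (0,45):
    R1=frame(np.deg2rad(yaw),tilt,1); a=np.deg2rad(30+tilt)
    f=np.array([np.cos(np.deg2rad(yaw)),np.sin(np.deg2rad(yaw)),0])
    tip=np.array([523.,238.5,130]); g=tip+105*(np.cos(a)*f+np.sin(a)*np.array([0,0,1]))
    print(yaw,tilt,tgt(R1,g),*delta(o['tool_pos'],o['orientation'],tgt(R1,g),R1))
```

```text
5.85 [ 518.821 -278.999  334.15 ] [ 0.087  1.567 -0.089] [-1.277  0.407 -2.125] 15.595984716611472 [-0.686  0.078  1.688  0.     1.373 -2.145]
10 0 [612.551 254.29  260.5  ] [ 72.974 540.517  33.51 ] [-16.403   0.114   0.097]
10 45 [495.447 233.642 286.577] [ 46.693 506.901 -80.504] [-15.509 -44.572   6.532]
24 0 [606.071 275.486 260.5  ] [ 72.927 560.858  24.706] [-30.403   0.102   0.111]
24 45 [497.441 227.12  286.577] [ 46.708 500.643 -77.795] [-28.763 -43.815  12.037]
```

View pics/w5.png

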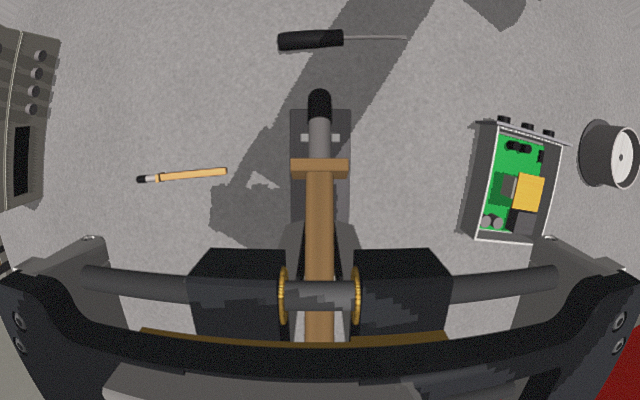

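jog_arm([
  [10,5,45,-8,-1.5,-4.5,0.6],
  [10,10,90,-16,-3,-9,1.3],
  [10,15,135,-24,-4.6,-13.4,2],
  [10,20,180,-32,-6.2,-17.8,2.6],
  [10,25,225,-40,-7.8,-22.3,3.3],
  [10,30,270,-48,-9.3,-26.7,3.9],
  [10,33,315,-56,-10.9,-31,4.6],
  [10,36,360,-64,-12.4,-35.6,5.2],
  [10,39,400,-70,-14,-40,5.9],
  [10,42,440,-76,-15.5,-44.6,6.5],
])

```text
t: 6.9
tool_pos: [490.7, 168.4, 288.5]
orientation: [-0.067, 0.785, 0.167]
wrist_force: [0.1, -0.8, -2.1]
width: 15.8
```

```bash
cat > tipt.py <<'E'
from h import *
np.set_printoptions(precision=2,suppress=True)
def to(tip,yaw,tilt):
    o=get_obs();print(o['t'],o['tool_pos'],o['orientation'],o['wrist_force'],o['width'],o['joint_pos'])
    M=R.from_rotvec(o['orientation']).as_matrix()
    b=np.array([78,0,0])+105*np.array([.5,0,-.866]); print("tip now",o['tool_pos']+M@b)
    y=np.deg2rad(yaw);R1=frame(y,tilt,1); p=np.array(tip,float)-R1@b
    print(*delta(o['tool_pos'],o['orientation'],p,R1))
E
python3 -c "
from tipt import *
to([523,238.5,130],10,45)"
```

```text
6.9 [490.66 168.45 288.53] [-0.07  0.78  0.17] [ 0.09 -0.84 -2.1 ] 15.798269695113946 [ 0.09 -0.34  2.25  0.14  0.45 -1.76]
tip now [517.94 173.58 131.92]
[12.84 63.35  9.95] [-0.02 -0.08 -0.12]
```

jog_arm([
  [10,4,30,4,0,0,0],
  [10,8,60,8,0,0,0],
  [10,12.5,65,10,0,0,0],
  [10,12.5,65,10,0,0,0],
  [10,12.5,65,10,0,0,0],
])

```text
t: 7.4
tool_pos: [496.3, 232.7, 287.6]
orientation: [-0.067, 0.787, 0.165]
wrist_force: [0.2, -0.1, -1.6]
width: 15.4
```

Run:
```python
from tipt import *
to([523,238.5,80],10,45)
i=cv2.cvtColor(snapshot("wrist"),cv2.COLOR_RGB2BGR);cv2.imwrite("pics/w6.png",i)
i=cv2.cvtColor(snapshot("side"),cv2.COLOR_RGB2BGR);cv2.imwrite("pics/s6.png",cv2.resize(i[20:220,160:400],None,fx=3,fy=3))
for c in "wrist","side":
  print(c,[proj(c,p) for p in ([523,238.5,130],[523,238.5,75])])
```

```text
7.4 [496.29 232.75 287.59] [-0.07  0.79  0.16] [ 0.25 -0.1  -1.59] 15.3544810792445 [ 0.25 -0.24  2.17 -0.13  0.43 -1.4 ]
tip now [523.2  237.64 130.91]
[ 35.74   0.97 -36.41] [-0.09 -0.23  0.  ]
wrist [array([322.61,  87.4 ]), array([321.94,  47.1 ])]
side [array([290.58, 110.75]), array([291.45, 123.73])]
```

View pics/w6.png

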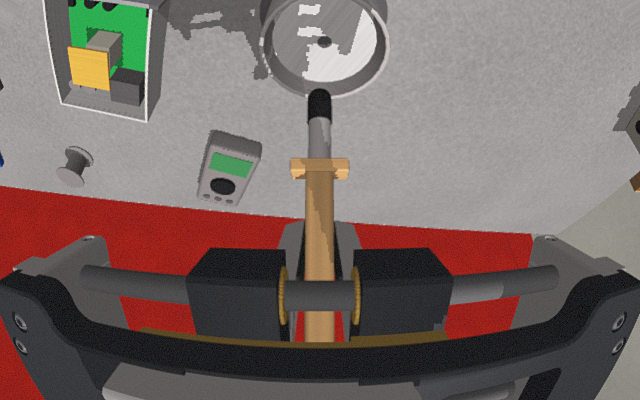

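View pics/s6.png

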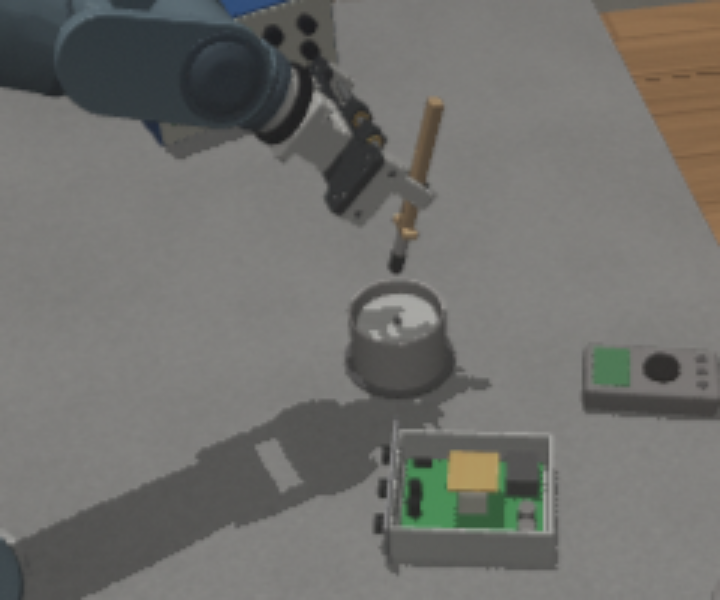

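jog_arm([
  [10,12,0.5,-12,0,0,0],
  [10,24,1,-24,0,0,0],
  [10,34,1,-34,0,-0.2,0],
  [10,40,1,-40,0,-0.2,0],
  [10,40,1,-40,0,-0.2,0],
  [10,40,1,-40,0,-0.2,0],
], newtons=55)

```text
t: 8.1
tool_pos: [496.8, 234.3, 233.0]
orientation: [-0.066, 0.781, 0.165]
wrist_force: [-0.0, -0.4, -1.3]
width: 15.7
```

Run:
```python
from tipt import *
to([523,238.5,62],10,45)
i=cv2.cvtColor(snapshot("wrist"),cv2.COLOR_RGB2BGR);cv2.imwrite("pics/w7.png",cv2.resize(i[0:250,180:460],None,fx=2.4,fy=2.4))
i=cv2.cvtColor(snapshot("side"),cv2.COLOR_RGB2BGR);cv2.imwrite("pics/s7.png",cv2.resize(i[70:170,240:360],None,fx=5,fy=5))
print([get_obs()['wrist_force'][2]])
```

```text
8.1 [496.75 234.27 232.99] [-0.07  0.78  0.17] [-0.   -0.42 -1.27] 15.664746984580713 [ 0.25 -0.14  2.21 -0.19  0.3  -1.33]
tip now [524.74 239.41  76.5 ]
[  9.17  -0.41 -11.21] [-0.11  0.17 -0.02]
[np.float64(-0.297549320782306)]
```

View pics/w7.png

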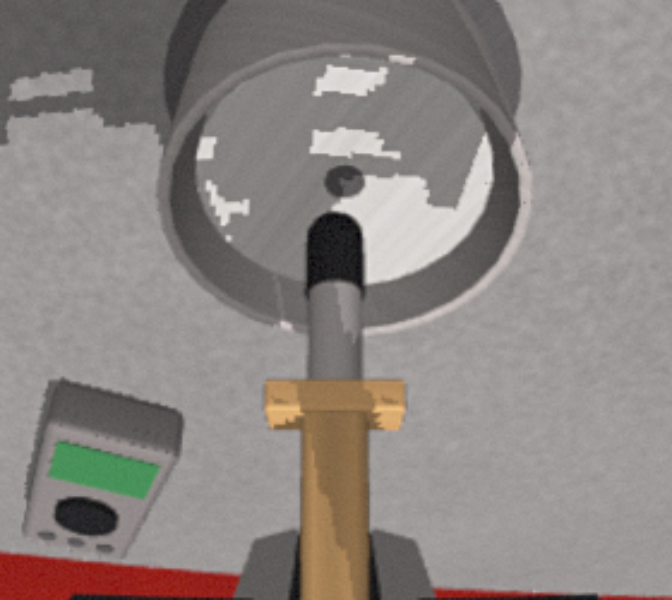

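View pics/s7.png

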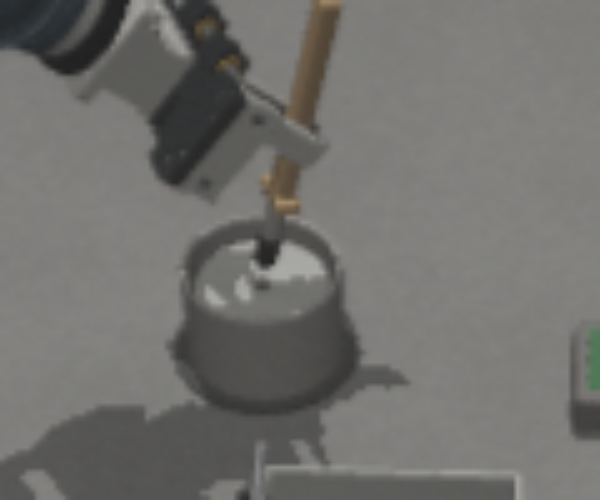

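```bash
python3 -c "
from tipt import *
to([523,238.5,75],12,35)"
```

```text
8.2 [496.95 234.57 233.6 ] [-0.07  0.78  0.17] [ 0.27  1.37 -0.3 ] 15.335105748640116 [ 0.25 -0.14  2.21 -0.19  0.3  -1.33]
tip now [525.1  239.77  77.14]
[18.12 -0.65 18.61] [-1.62 10.24  1.25]
```

jog_arm([
  [10,4.5,0,6,-0.5,3.4,0.4],
  [10,10.5,0,12.5,-1,6.8,0.8],
  [10,18,-0.6,18.6,-1.6,10.2,1.2],
  [10,18,-0.6,18.6,-1.6,10.2,1.2],
  [10,18,-0.6,18.6,-1.6,10.2,1.2],
])

```text
t: 8.7
tool_pos: [522.1, 238.5, 233.3]
orientation: [-0.101, 0.956, 0.192]
wrist_force: [-0.3, -0.8, -0.2]
width: 15.6
```

```bash
cat >> tipt.py <<'E'
def force(n=4,cam="side"):
    L=[]
    for k in range(n):
        snapshot(cam); o=get_obs(); L.append(np.r_[o['wrist_force'],o['tool_pos'][2],o['ft_torque']])
    L=np.array(L);print("force mean",L.mean(0),"std",L.std(0)[:3],"t",o['t'])
E
python3 -c "
from tipt import *
to([523,238.5,65],12,35);force(6)"
```

```text
8.7 [522.06 238.54 233.33] [-0.1   0.96  0.19] [-0.33 -0.82 -0.22] 15.591742018188874 [ 0.24 -0.06  2.08 -0.03  0.5  -1.52]
tip now [522.49 238.55  74.28]
[ 7.91 -0.23 -4.88] [-0.02  0.02  0.05]
force mean [  0.2    0.29  -1.1  232.59  -0.05   0.39  -0.  ] std [0.53 0.69 0.35] t 9.0
```

jog_arm([
  [10,2.5,0,-1.7,0,0,0],
  [10,5,0,-3.5,0,0,0],
  [10,5,0,-3.5,0,0,0],
  [10,5,0,-3.5,0,0,0],
])

```text
t: 9.4
tool_pos: [521.8, 238.5, 226.5]
orientation: [-0.101, 0.958, 0.192]
wrist_force: [-0.3, 0.0, -1.2]
width: 16.0
```

```bash
python3 -c "
from tipt import *
to([523,238.5,65],12,35);force(4)"
```

```text
9.4 [521.85 238.5  226.49] [-0.1   0.96  0.19] [-0.28  0.04 -1.18] 15.958549174239597 [ 0.24 -0.04  2.08 -0.03  0.49 -1.52]
tip now [521.95 238.44  67.43]
[ 2.43 -0.24 -0.77] [-0.   -0.1   0.04]
force mean [  0.19  -0.07  -0.99 226.81  -0.04   0.38  -0.  ] std [0.5  0.34 0.52] t 9.6
```

jog_arm([
  [10,1.2,0,-0.9,0,0,0],
  [10,2.5,0,-1.7,0,0,0],
  [10,2.5,0,-1.7,0,0,0],
  [10,2.5,0,-1.7,0,0,0],
])

```text
t: 10.0
tool_pos: [521.9, 238.5, 223.6]
orientation: [-0.101, 0.958, 0.192]
wrist_force: [-0.0, 0.3, -1.7]
width: 15.3
```

```bash
python3 -c "
from tipt import *
to([523,238.5,65],12,35);force(4)"
```

```text
10.0 [521.94 238.53 223.64] [-0.1   0.96  0.19] [-0.03  0.26 -1.69] 15.312134246756013 [ 0.24 -0.04  2.09 -0.03  0.49 -1.52]
tip now [522.08 238.48  64.58]
[ 0.04 -0.25  0.79] [-0.01 -0.09  0.04]
force mean [ -0.04   0.22  -1.32 223.78  -0.02   0.41  -0.01] std [0.25 0.44 0.19] t 10.2
```

jog_arm([
  [10,1.2,0,-0.9,0,0,0],
  [10,2.5,0,-1.7,0,0,0],
  [10,2.5,0,-1.7,0,0,0],
  [10,2.5,0,-1.7,0,0,0],
])

```text
t: 10.6
tool_pos: [522.0, 238.5, 220.6]
orientation: [-0.101, 0.958, 0.192]
wrist_force: [-0.6, 0.2, -1.4]
width: 15.3
```

```bash
python3 -c "
from tipt import *
force(4);i=cv2.cvtColor(snapshot('wrist'),cv2.COLOR_RGB2BGR);cv2.imwrite('pics/w8.png',cv2.resize(i[0:250,180:460],None,fx=2.4,fy=2.4))"
```

```text
force mean [ -0.14   0.09  -1.15 220.74  -0.03   0.37  -0.01] std [0.31 0.58 0.44] t 10.8
```

View pics/w8.png

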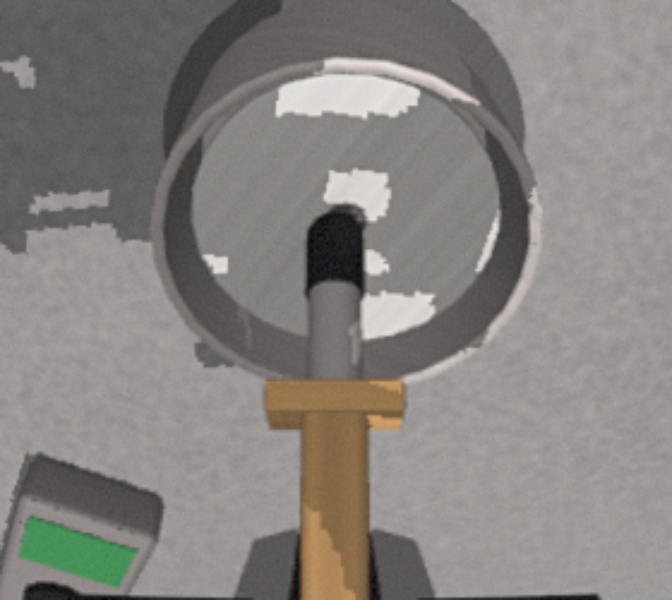

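jog_arm([
  [10,1.2,0,-0.9,0,0,0],
  [10,2.5,0,-1.7,0,0,0],
  [10,2.5,0,-1.7,0,0,0],
  [10,2.5,0,-1.7,0,0,0],
])

```text
t: 11.25
tool_pos: [522.3, 238.6, 218.0]
orientation: [-0.101, 0.957, 0.192]
wrist_force: [-0.1, 0.4, 2.0]
width: 15.5
```

```bash
python3 -c "
from tipt import *
force(4)"
```

```text
force mean [  0.06   0.07   1.02 217.98  -0.05   0.27   0.01] std [0.37 0.31 0.37] t 11.45
```

jog_arm([
  [10,0.8,0,-0.6,0,0,0],
  [10,1.6,0,-1.1,0,0,0],
  [10,1.6,0,-1.1,0,0,0],
  [10,1.6,0,-1.1,0,0,0],
])

```text
t: 11.85
tool_pos: [522.2, 238.6, 215.9]
orientation: [-0.101, 0.957, 0.192]
wrist_force: [0.7, 0.2, 1.5]
width: 15.3
```

```bash
python3 -c "
from tipt import *
force(4)"
```

```text
force mean [  0.5    0.01   1.27 215.91   0.03   0.12   0.  ] std [0.58 0.37 0.62] t 12.05
```

jog_arm([
  [10,1.3,0,-0.9,0,0,0],
  [10,2.6,0,-1.8,0,0,0],
  [10,3.9,0,-2.7,0,0,0],
  [10,4.9,0,-3.4,0,0,0],
  [10,4.9,0,-3.4,0,0,0],
  [10,4.9,0,-3.4,0,0,0],
])

```text
t: 12.65
tool_pos: [522.3, 238.6, 210.0]
orientation: [-0.101, 0.957, 0.192]
wrist_force: [0.3, -0.4, 3.4]
width: 15.4
```

```bash
python3 -c "
from tipt import *
force(6);i=cv2.cvtColor(snapshot('wrist'),cv2.COLOR_RGB2BGR);cv2.imwrite('pics/w9.png',cv2.resize(i[0:250,180:460],None,fx=2.4,fy=2.4))
to([523,238.5,65],12,35)"
```

```text
force mean [  0.9    0.07   3.06 210.03   0.04  -0.07  -0.01] std [0.29 0.51 0.44] t 12.95
13.0 [522.19 238.55 209.93] [-0.1   0.96  0.19] [0.79 0.89 2.61] 15.283391014733368 [ 0.24 -0.02  2.09 -0.04  0.46 -1.52]
tip now [522.42 238.52  50.88]
[-11.34  -0.23   8.43] [-0.01 -0.05  0.04]
```

View pics/w9.png

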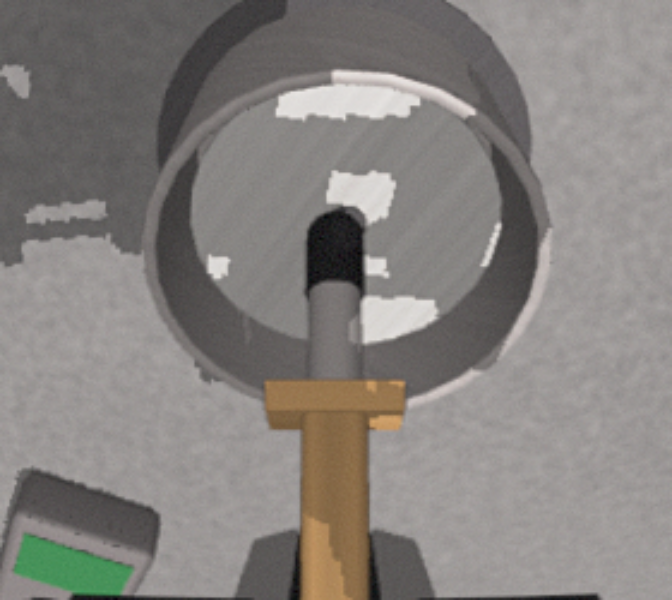

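Force is about 4.2 N above baseline, so the dish is about 9 mm down, which is half-way. The brush hasn't shifted in the grip (guard bar still at the same pixels). Lifting out.

jog_arm([
  [10,-4,0,2.9,0,0,0],
  [10,-12,0,8.6,0,0,0],
  [10,-25,0,17.5,0,0,0],
  [10,-45,0,31.5,0,0,0],
  [10,-66,0,46,0,0,0],
  [10,-74,0,52,0,0,0],
  [10,-74,0,52,0,0,0],
])

```text
t: 13.7
tool_pos: [522.5, 238.7, 301.7]
orientation: [-0.101, 0.956, 0.193]
wrist_force: [-0.1, 0.5, -2.1]
width: 15.5
```

```bash
python3 -c "
from tipt import *
force(1);to([560.5,4,135],-8,35)"
```

```text
force mean [ -0.1   -0.29  -1.19 299.82  -0.02   0.35  -0.07] std [0. 0. 0.] t 13.75
13.75 [521.93 238.57 299.82] [-0.1   0.96  0.19] [-0.1  -0.29 -1.19] 15.65684063518907 [ 0.24 -0.15  2.03 -0.03  0.65 -1.53]
tip now [521.94 238.49 140.76]
[  -1.63 -237.34  -12.61] [ 16.39  -0.13 -11.41]
```

jog_arm([
  [10,0,-40,-2,2.7,0,-1.9],
  [10,0,-80,-4,5.4,0,-3.8],
  [10,-1,-120,-6,8.2,0,-5.7],
  [10,-1,-160,-8,10.9,0,-7.6],
  [10,-1,-200,-10,13.6,0,-9.5],
  [10,-1.6,-237.3,-12.6,16.4,-0.1,-11.4],
  [10,-1.6,-237.3,-12.6,16.4,-0.1,-11.4],
  [10,-1.6,-237.3,-12.6,16.4,-0.1,-11.4],
  [10,-1.6,-237.3,-12.6,16.4,-0.1,-11.4],
])

```text
t: 14.65
tool_pos: [559.9, 5.0, 293.0]
orientation: [0.067, 0.96, -0.127]
wrist_force: [0.2, 0.6, -1.3]
width: 15.5
```

Run:
```python
from tipt import *
to([560.5,4,80],-8,35)
i=cv2.cvtColor(snapshot("wrist"),cv2.COLOR_RGB2BGR);cv2.imwrite("pics/w10.png",cv2.resize(i[0:250,180:460],None,fx=2.4,fy=2.4))
i=cv2.cvtColor(snapshot("side"),cv2.COLOR_RGB2BGR);cv2.imwrite("pics/s10.png",cv2.resize(i[120:220,260:380],None,fx=5,fy=5))
print(proj("wrist",[560.5,4,65]))
```

```text
14.65 [559.94   4.98 293.03] [ 0.07  0.96 -0.13] [ 0.16  0.63 -1.25] 15.501608990971638 [-0.21 -0.18  2.08  0.07  0.64 -1.68]
tip now [559.97   5.12 133.97]
[ 44.47  -0.94 -30.59] [ 0.02 -0.12 -0.08]
[318.56  52.21]
```

View pics/w10.png

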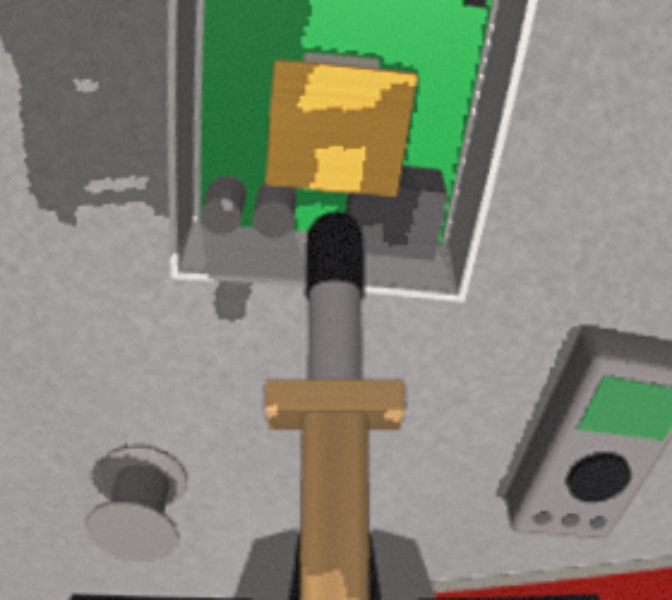

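View pics/s10.png

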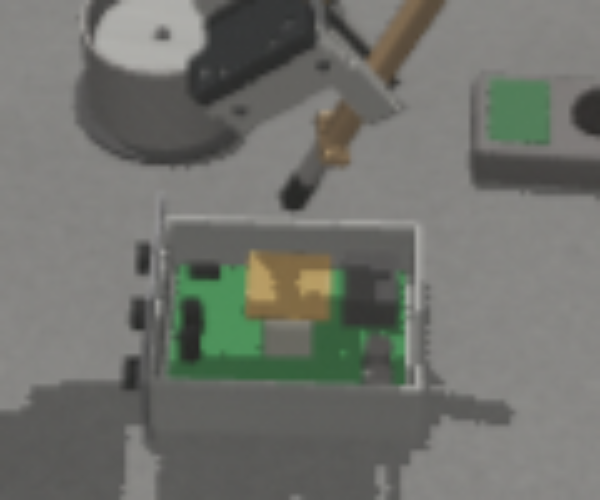

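jog_arm([
  [10,12,0,-8.4,0,0,0],
  [10,25,0,-17.5,0,0,0],
  [10,37,-0.5,-26,0,0,0],
  [10,44,-0.5,-30.8,0,0,0],
  [10,47.5,-0.5,-33.2,0,0,0],
  [10,47.5,-0.5,-33.2,0,0,0],
  [10,47.5,-0.5,-33.2,0,0,0],
])

```text
t: 15.45
tool_pos: [561.0, 3.8, 237.3]
orientation: [0.067, 0.957, -0.128]
wrist_force: [0.5, -0.4, -1.2]
width: 15.6
```

```bash
python3 -c "
from tipt import *
to([560.5,4,70],-8,35);force(5)
i=cv2.cvtColor(snapshot('wrist'),cv2.COLOR_RGB2BGR);cv2.imwrite('pics/w11.png',cv2.resize(i[0:250,180:460],None,fx=2.4,fy=2.4))"
```

```text
15.45 [560.96   3.81 237.28] [ 0.07  0.96 -0.13] [ 0.53 -0.39 -1.18] 15.56245141301019 [-0.21 -0.1   2.12  0.08  0.52 -1.7 ]
tip now [561.6    3.79  78.22]
[ 6.24  0.12 -5.42] [-0.    0.1  -0.03]
force mean [  0.2   -0.14  -0.95 237.32   0.09   0.4    0.  ] std [0.74 0.23 0.19] t 15.7
```

View pics/w11.png

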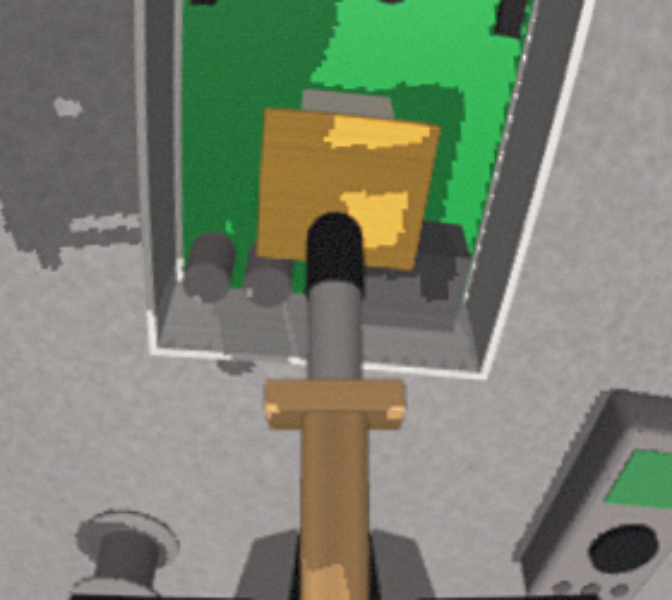

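jog_arm([
  [10,2.5,1,-1.8,0,0,0],
  [10,4.9,2,-3.5,0,0,0],
  [10,4.9,2,-3.5,0,0,0],
  [10,4.9,2,-3.5,0,0,0],
])

```text
t: 16.15
tool_pos: [560.7, 5.8, 230.2]
orientation: [0.067, 0.958, -0.128]
wrist_force: [-0.0, 0.3, -1.2]
width: 15.1
```

```bash
python3 -c "
from tipt import *
to([560.5,4,70],-8,35);force(4)"
```

```text
16.15 [560.7    5.77 230.2 ] [ 0.07  0.96 -0.13] [-0.02  0.29 -1.24] 15.082846547309899 [-0.2  -0.09  2.12  0.08  0.5  -1.69]
tip now [561.07   5.81  71.14]
[ 0.75 -1.78 -0.92] [-0.01 -0.   -0.03]
force mean [ -0.09  -0.08  -1.   230.5    0.07   0.36  -0.02] std [0.51 0.66 0.18] t 16.35
```

jog_arm([
  [10,0.8,0,-0.6,0,0,0],
  [10,1.6,0,-1.2,0,0,0],
  [10,1.6,0,-1.2,0,0,0],
  [10,1.6,0,-1.2,0,0,0],
])

```text
t: 16.75
tool_pos: [560.7, 5.7, 228.4]
orientation: [0.068, 0.958, -0.128]
wrist_force: [1.1, -0.7, -1.6]
width: 15.4
```

```bash
python3 -c "
from tipt import *
to([560.5,4,70],-8,35);force(4)"
```

```text
16.75 [560.7    5.72 228.41] [ 0.07  0.96 -0.13] [ 1.06 -0.68 -1.55] 15.440822930968908 [-0.2  -0.09  2.12  0.08  0.5  -1.69]
tip now [561.12   5.75  69.35]
[-0.72 -1.73  0.11] [-0.02  0.02 -0.03]
force mean [ -0.51   0.11  -1.3  228.5    0.04   0.39   0.03] std [0.39 0.44 0.73] t 16.95
```

jog_arm([
  [10,0.8,0,-0.6,0,0,0],
  [10,1.6,0,-1.2,0,0,0],
  [10,1.6,0,-1.2,0,0,0],
  [10,1.6,0,-1.2,0,0,0],
])

```text
t: 17.35
tool_pos: [560.7, 5.7, 226.4]
orientation: [0.068, 0.958, -0.128]
wrist_force: [0.0, -0.4, -1.2]
width: 15.6
```

```bash
python3 -c "
from tipt import *
force(4)"
```

```text
force mean [ -0.06   0.01  -1.17 226.5    0.03   0.36  -0.  ] std [0.27 0.39 0.19] t 17.55
```

jog_arm([
  [10,0.4,0,-0.3,0,0,0],
  [10,0.8,0,-0.6,0,0,0],
  [10,0.8,0,-0.6,0,0,0],
  [10,0.8,0,-0.6,0,0,0],
])

```text
t: 17.95
tool_pos: [560.6, 5.7, 225.5]
orientation: [0.067, 0.958, -0.128]
wrist_force: [1.0, 0.2, -1.9]
width: 15.3
```

```bash
python3 -c "
from tipt import *
force(5)"
```

```text
force mean [ -0.1   -0.19  -0.66 225.5    0.05   0.35  -0.  ] std [0.14 0.28 0.36] t 18.2
```

jog_arm([
  [10,0.8,0,-0.6,0,0,0],
  [10,1.6,0,-1.2,0,0,0],
  [10,1.6,0,-1.2,0,0,0],
  [10,1.6,0,-1.2,0,0,0],
])

```text
t: 18.6
tool_pos: [560.8, 5.7, 223.8]
orientation: [0.067, 0.957, -0.128]
wrist_force: [-0.2, 1.0, 0.6]
width: 15.2
```

```bash
python3 -c "
from tipt import *
force(5)
i=cv2.cvtColor(snapshot('wrist'),cv2.COLOR_RGB2BGR);cv2.imwrite('pics/w12.png',cv2.resize(i[0:250,180:460],None,fx=2.4,fy=2.4))"
```

```text
force mean [  0.61  -0.25   0.61 223.74   0.04   0.18   0.  ] std [0.38 0.49 0.57] t 18.85
```

View pics/w12.png

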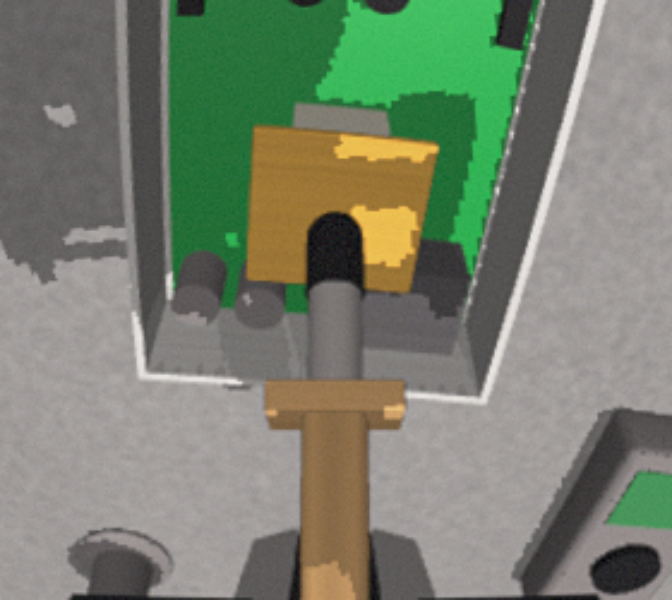

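jog_arm([
  [10,0.6,0,-0.4,0,0,0],
  [10,1.2,0,-0.9,0,0,0],
  [10,1.2,0,-0.9,0,0,0],
  [10,1.2,0,-0.9,0,0,0],
])

```text
t: 19.3
tool_pos: [560.7, 5.7, 222.2]
orientation: [0.068, 0.957, -0.129]
wrist_force: [0.8, 1.2, 1.8]
width: 15.6
```

```bash
python3 -c "
from tipt import *
force(6)"
```

```text
force mean [  0.82  -0.36   1.31 222.16   0.02   0.03   0.01] std [0.28 0.24 0.34] t 19.6
```

jog_arm([
  [10,-3,0,2.1,0,0,0],
  [10,-10,0,7,0,0,0],
  [10,-25,0,17.5,0,0,0],
  [10,-45,0,31.5,0,0,0],
  [10,-66,0,46,0,0,0],
  [10,-90,0,63,0,0,0],
  [10,-90,0,63,0,0,0],
  [10,-90,0,63,0,0,0],
])

```text
t: 20.4
tool_pos: [560.1, 5.8, 331.6]
orientation: [0.068, 0.958, -0.128]
wrist_force: [-1.0, -0.3, -1.4]
width: 15.7
```

```bash
cat > ret.py <<'E'
from tipt import *
def ret(p,rv=(0.0875,1.5685,-0.0885)):
    o=get_obs();print(o['t'],o['tool_pos'],o['orientation'],o['wrist_force'],o['width'])
    print(*delta(o['tool_pos'],o['orientation'],np.array(p),R.from_rotvec(rv).as_matrix()))
E
python3 -c "
from ret import *
ret([518.8,-279,334])"
```

```text
20.4 [560.09   5.76 331.56] [ 0.07  0.96 -0.13] [-0.99 -0.3  -1.38] 15.726993334887709
[  -2.87 -287.73    0.45] [-1.55 34.96  0.42]
```

jog_arm([
  [10,0,-40,0,-0.2,5,0],
  [10,0,-80,0,-0.4,10,0.1],
  [10,-1,-120,0,-0.6,15,0.2],
  [10,-1,-160,0,-0.8,20,0.2],
  [10,-2,-200,0,-1,25,0.3],
  [10,-2,-240,0,-1.2,30,0.3],
  [10,-3,-275,0.4,-1.5,35,0.4],
  [10,-3,-288,0.4,-1.5,35,0.4],
  [10,-3,-288,0.4,-1.5,35,0.4],
  [10,-3,-288,0.4,-1.5,35,0.4],
])

```text
t: 21.4
tool_pos: [518.6, -278.1, 332.9]
orientation: [0.09, 1.57, -0.087]
wrist_force: [-0.1, 1.0, -2.0]
width: 15.4
```

jog_arm([
  [10,0,0,0,0,0,0],
  [10,0,0,0,0,0,0],
])

```text
t: 21.6
tool_pos: [519.1, -277.9, 334.4]
orientation: [0.087, 1.568, -0.088]
wrist_force: [-0.2, -0.0, -1.0]
width: 15.5
```

```bash
python3 -c "
from ret import *
ret([518.8,-279,334])
i=cv2.cvtColor(snapshot('wrist'),cv2.COLOR_RGB2BGR);cv2.imwrite('pics/w13.png',i)
a=cv2.imread('pics/w5.png')
cv2.imwrite('pics/cmp.png',np.hstack([cv2.resize(x[70:270,220:420],None,fx=2,fy=2) for x in(a,i)]))"
```

```text
21.6 [ 519.06 -277.92  334.38] [ 0.09  1.57 -0.09] [-0.2  -0.04 -1.02] 15.502745565834344
[ 0.38 -1.11 -0.14] [ 0.04  0.01 -0.01]
```

View pics/cmp.png

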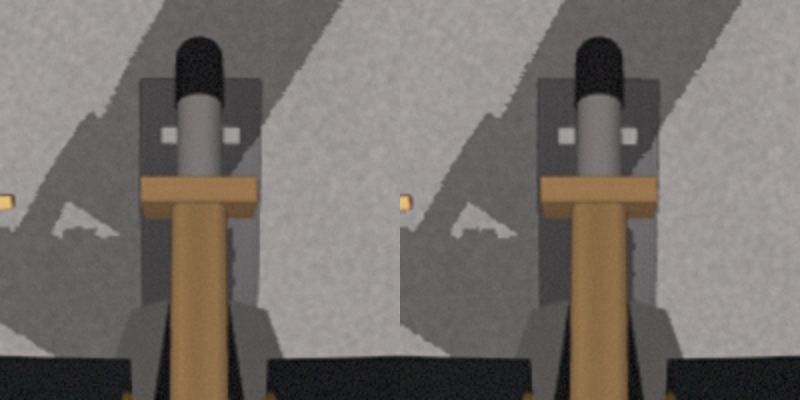

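jog_arm([
  [10,20,-1,0,0,0,0],
  [10,50,-1,0,0,0,0],
  [10,80,-1,0,0,0,0],
  [10,105,-1,0,0,0,0],
  [10,125,-1,0,0,0,0],
  [10,138,-1,0,0,0,0],
  [10,138,-1,0,0,0,0],
  [10,138,-1,0,0,0,0],
])

```text
t: 22.45
tool_pos: [519.4, -280.4, 197.2]
orientation: [0.087, 1.568, -0.089]
wrist_force: [-0.4, 0.2, -0.7]
width: 15.5
```

```bash
python3 -c "
from ret import *
ret([517.2,-278.8,182.7]);force(2)"
```

```text
22.45 [ 519.35 -280.45  197.21] [ 0.09  1.57 -0.09] [-0.45  0.17 -0.7 ] 15.547533514939435
[14.5   1.41 -2.35] [-0.03  0.05  0.04]
force mean [ -0.49  -0.48  -0.71 197.91   0.02  -0.01  -0.  ] std [0.04 0.17 0.1 ] t 22.55
```

jog_arm([
  [10,3,1,0,0,0,0],
  [10,6,1,-0.5,0,0,0],
  [10,9,1,-1,0,0,0],
  [10,12,1,-1.5,0,0,0],
  [10,14.3,1,-2,0,0,0],
  [10,14.5,1,-2.2,0,0,0],
  [10,14.5,1,-2.2,0,0,0],
])

```text
t: 23.25
tool_pos: [517.0, -279.2, 182.4]
orientation: [0.088, 1.568, -0.089]
wrist_force: [-1.9, 1.0, 4.4]
width: 15.5
```

```bash
python3 -c "
from ret import *
force(3);ret([517.2,-278.8,182.7])
i=cv2.cvtColor(snapshot('wrist'),cv2.COLOR_RGB2BGR)
a=cv2.imread('pics/w4.png')
cv2.imwrite('pics/cmp2.png',np.hstack([cv2.resize(x[70:270,220:420],None,fx=2,fy=2) for x in(a,i)]))"
```

```text
force mean [ -1.45   2.6    5.06 182.44   0.46   0.25  -0.01] std [0.38 0.46 0.52] t 23.4
23.4 [ 517.07 -279.19  182.45] [ 0.09  1.57 -0.09] [-1.12  3.12  5.72] 15.471778319221277
[-0.25  0.4   0.09] [-0.05  0.02  0.  ]
```

View pics/cmp2.png

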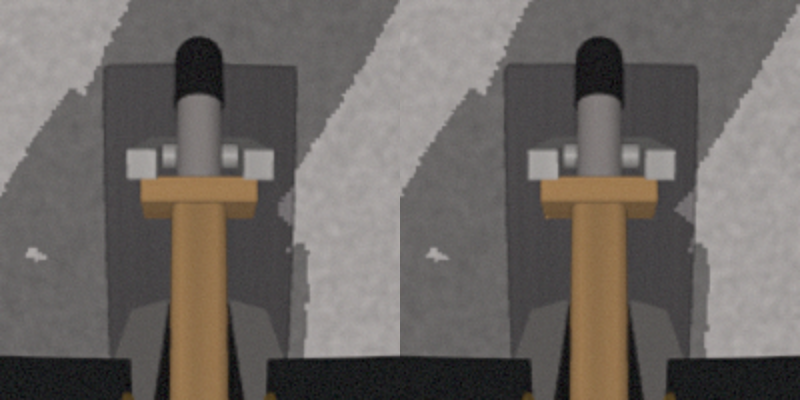

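jog_arm([
  [10,-0.2,0.4,0,0,0,0],
  [10,-0.2,0.4,0,0,0,0],
  [18,-0.2,0.4,0,0,0,0],
  [24,-0.2,0.4,0,0,0,0],
  [40,-0.2,0.4,0,0,0,0],
  [70,-0.2,0.4,0,0,0,0],
  [94,-0.2,0.4,0,0,0,0],
  [94,-0.2,0.4,0,0,0,0],
  [94,-0.2,0.4,0,0,0,0],
  [94,-0.2,0.4,0,0,0,0],
])

```text
t: 24.45
tool_pos: [516.9, -278.8, 182.1]
orientation: [0.088, 1.569, -0.089]
wrist_force: [0.6, 0.1, -0.0]
width: 68.7
```

jog_arm([
  [94,0,0,0,0,0,0],
  [94,0,0,0,0,0,0],
  [94,0,0,0,0,0,0],
])

```text
t: 24.75
tool_pos: [516.9, -278.8, 182.0]
orientation: [0.088, 1.569, -0.089]
wrist_force: [0.1, 0.0, -0.3]
width: 91.8
```

```bash
python3 -c "
from ret import *
ret([517.2,-278.8,182.7])
i=cv2.cvtColor(snapshot('wrist'),cv2.COLOR_RGB2BGR)
a=cv2.imread('pics/w4.png')
cv2.imwrite('pics/cmp3.png',np.hstack([cv2.resize(x[70:270,220:420],None,fx=2,fy=2) for x in(a,i)]))"
```

```text
24.75 [ 516.91 -278.77  182.05] [ 0.09  1.57 -0.09] [ 0.1   0.   -0.28] 91.79440577232918
[-0.65 -0.    0.3 ] [-0.05 -0.01  0.  ]
```

View pics/cmp3.png

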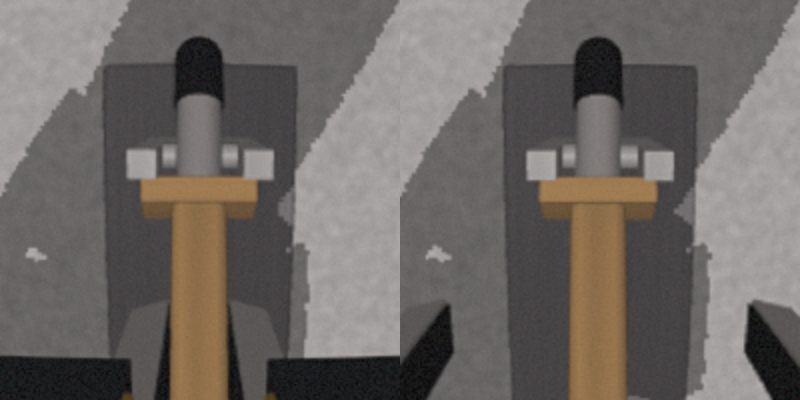

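Released; the brush lies as it was found. Now I'll retract straight up and check from all cameras.

jog_arm([
  [94,-15,0,0,0,0,0],
  [94,-40,0,0,0,0,0],
  [94,-80,0,0,0,0,0],
  [94,-120,0,0,0,0,0],
  [94,-160,0,0,0,0,0],
  [94,-190,0,0,0,0,0],
  [94,-190,0,0,0,0,0],
])

```text
t: 25.5
tool_pos: [518.1, -279.6, 379.4]
orientation: [0.083, 1.559, -0.094]
wrist_force: [-0.2, -0.8, 0.1]
width: 94.2
```

jog_arm([
  [94,0,100,-130,0,0,0],
  [94,0,200,-130,0,0,0],
  [94,0,200,-130,0,0,0],
  [94,0,200,-130,0,0,0],
  [94,0,200,-130,0,0,0],
  [94,0,200,-130,0,0,0],
  [94,0,200,-130,0,0,0],
  [94,0,200,-130,0,0,0],
])

```text
t: 26.3
tool_pos: [410.4, -65.9, 371.7]
orientation: [0.089, 1.569, -0.09]
wrist_force: [0.5, -0.7, -0.1]
width: 93.7
```

```bash
python3 -c "
from ret import *
t=cv2.cvtColor(snapshot('top'),cv2.COLOR_RGB2BGR);s=cv2.cvtColor(snapshot('side'),cv2.COLOR_RGB2BGR)
t0=cv2.imread('pics/top0.png');s0=cv2.imread('pics/side0.png')
cv2.imwrite('pics/e1.png',np.vstack([np.hstack([cv2.resize(x[225:300,280:380],None,fx=4,fy=4) for x in(s0,s)]),np.hstack([cv2.resize(x[155:230,350:450],None,fx=4,fy=4) for x in(t0,t)])]))
cv2.imwrite('pics/e2.png',s);o=get_obs();print(o['t'],o['tool_pos'])"
```

```text
26.4 [410.52 -66.23 371.64]
```

View pics/e1.png

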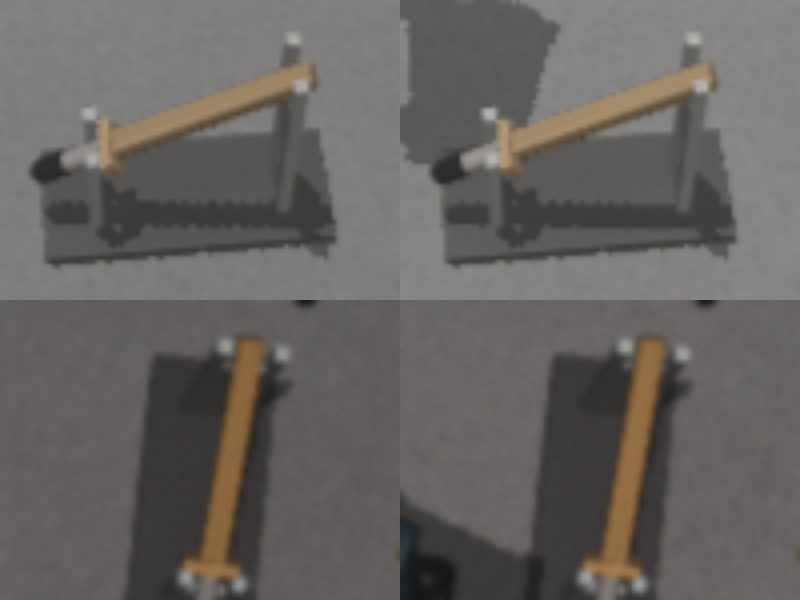

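View pics/e2.png

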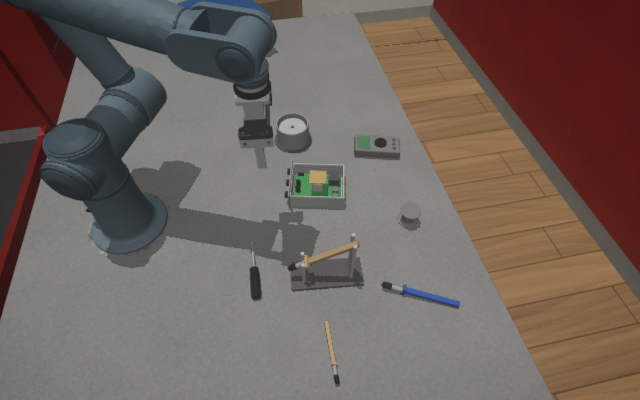

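The brush lies in both forks exactly as in the first pictures (side view about (325,258)). The other things are where they were, and the gripper is free. Handing in.

```bash
python3 -c "
from rig import *
print(close_job())"
```

```text
the job is handed in; nothing more can be done
None
```

The job is handed in, and every step was done in the order asked. It took about 26 s of the 61 s allowed.

- **Dish:** I pushed it down with the bristle tip until the force was about 4.2 N above baseline, roughly 9 mm and half-way. Then I lifted the brush clear.
- **Contact plate:** I pressed it with about 2.4 N, so it gave roughly 2.8 mm, well short of its 9 mm stop.
- **Brush:** It is back in both forks of the stand. Side, top and wrist pictures match the starting ones to within about a pixel.
- **Other things:** In the last side view the meter, spool and screwdriver are where they were at the start, and the gripper is open and touching nothing.

**Checks that disagreed or were weak:**
- The cameras put the resting dish about 11–13 mm below the rim, but contact came at about 18 mm. I relied on the force instead.
- Force readings were noisy by about 0.5 N, so both press depths are estimates, good to about 1 mm.

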